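# Lock the T-headed stud into the base board's slot

### The job

Take the stud with the bar-shaped wooden grip out of the rack and drop its T-head into the slot of the steel-topped base board, so that its flange sits down flat on the steel. Then twist it a quarter turn, so that the bar grip stands square across the slot and the head is locked under the steel lips, and let go. Leave the round-knobbed pin in the rack.

Things in the scene. Friction and masses are not known exactly. Their poses are not given: they have to be found in the camera images.
- stud: Loose T-headed stud, about 0.12 kg, upright in a rack pocket, hanging by its flange. Origin: axis, flange underside; z up. Above: steel flange 60 mm dia., 6 thick, then wooden bar grip 18 (x) by 46 (y), up to z = +48 mm. Below: shank 12 dia., 14 long, then T-head bar 16 (x) by 50 (y), 8 thick, down to z = -22. Grip and head both run along y. A half turn makes no difference.
- pin: Bystander in the other pocket, 100 mm from the stud along the stud's y axis. Same flange and origin (axis, flange underside), but a round wooden knob 38 mm in diameter, up to z = +48 mm, and a plain shank without T-head. It stays in the rack: lift the stud at least 80 mm before carrying it over this knob.
- rack: Fixed dark wooden block, 100 mm (x) by 190 mm (y), 34 mm high; origin at the centre of its underside. Two pockets 60 mm long (y) by 28 mm wide at y = +50 and -50 mm; stud and pin hang in them, in either order, with about 5 mm play, flanges on the rack's top.
- slot (a point): Centre of the slot mouth in the top of the fixed base board (wood with flush steel plate, 140 (x) by 190 (y), 34 mm high). Slot 28 mm wide (x), 100 long (y); z up. Lips 8 mm thick; cavity below 70 (x) by 130 (y), floor 28 below the top. T-head enters only along y. Seated, the stud's origin is level with this point; head is then 6 mm below the lips, turns freely either way, no stop.
Things that resemble listed ones, but are neither listed nor needed, are in the scene too. What is shaped like the part that bears slot but blue, red or turquoise is not meant.

How it is judged (in metres and radians):
On the way:
1. the T-head is down in the slot, below the lips (horizontal distance between stud and slot below 0.04 m and z of stud in the frame of slot below 0.006 m), for 0.1 s.
At the end, for the whole second after the job is handed in: The stud is in the slot (axis within 40 mm of the slot's centre), upright, its flange down on the steel (within 4 mm), its bar grip and head square across the slot within 20 degrees, at rest (horizontal distance between stud and slot below 0.04 m and z of stud in the frame of slot between -0.004 and 0.004 m and angle between stud's own z axis and vertical below 0.1 rad and angle between the y axis of stud and the x axis of slot, either way round below 0.35 rad and linear speed of stud below 0.02 m/s); the robot touches nothing.
It fails at once if the round-knobbed pin is taken out of or knocked out of its pocket (moved more than 20 mm) (distance of pin from where it was at the start of the episode above 0.02 m).
It also fails if it takes over 42 s, if anything falls off the work surface, if the arm or the gripper's body presses on something with over 40 N, if the wrist force passes 120 N, or if a joint passes its speed limit or range.

### The arm

A 7-joint arm with a two-finger parallel gripper is mounted at the origin on the work surface. World frame = base frame: x ahead of the robot, y to its left, z up, the work surface at z = 0. Lengths are in mm, angles in rad, forces in N, time in s.
With the tool pointing down it reaches from about 400 to 875 mm from the base axis. Payload 4.4 kg.
Tool frame: the origin (TCP) lies midway between the tips of the shut fingers; the grasp point (between the pads) lies 19 mm behind it; z points along the fingers, y is the direction in which the jaws open and shut (so a half turn about z gives the same grasp; the last joint's range is limited). The gripper opens to 85 mm and grips with 20 to 120 N. Pads are 22 mm wide; open, the fingers measure 114 mm over their backs; the gripper's body (76 mm by 85 mm) begins 54 mm behind the grasp point. The pads swing forward as they close: fully open they stand 13 mm farther back than shut.
Start: joints at [1.201, 0.628, 0.038, 1.517, -0.027, 0.996, -0.02], TCP at [194.474, -620.24, 231.313] pointing down, gripper open.
Joint ranges: [-3.06, 3.06], [-0.37, 2.12], [-1.25, 1.32], [0.18, 2.47], [-1.1, 4.24], [0.23, 1.98], [-2.94, 2.94]. Speed limits (rad/s): [2.57, 2.57, 3.14, 3.14, 3.14, 3.14, 3.14].

### API

Orientations are given as [roll, pitch, yaw] about the fixed x, y, z axes, in that order (R = Rz(yaw) Ry(pitch) Rx(roll)).
In Python, from cell import * gives the robot as it stands. The module is installed in compiled form; this text tells all that it offers.
- The arm moves only by the tool move_arm, never from a script. Its argument "series" is a list of rows, each a list of 2 entries, a list of its own where there are three numbers: the shift along the tool's x, y, z in m, then the turn about the tool's z in rad. In form: [[[x, y, z], yaw], ...]. A call has 1 to 5 rows; each row is the pose to reach, as a shift and turn from the pose measured when the call began, along the tool's axes at that moment; what a row does not reach only later rows make up. A row lasts 1/8 s, in which the tool goes at most 62.5 mm and 10.7 degrees, less where a joint would pass 70% of its speed; a pose out of reach is approached as far as the arm can. A call with a gripper value outside its range is refused whole. "claw" is the opening, from 0 (shut) to 1 (fully open), set as the call begins (left out, the last holds). The fingers move at their own pace and stop on an object; the grip force is fixed at half the most. Time passes only in rows, so rows that repeat a pose let the fingers close. It gives the time, the measured TCP pose, the force and the opening at its end, in the units of the state.
- read_state(): the state, without advancing time (a new reading comes with each control period).
- get_image(name): name is "scene" or "top" or "wrist"; returns the picture (420x560x3 uint8, blue, green, red); there is no depth.
- camera_model(name): a dict with "fov_y" (degrees; the focal length in pixels is half the picture's height over the tangent of half this angle, whatever the lens; pixels are square), "cx", "cy" (the principal point, pixels), "k1" (the pictures are not rectified: a ray, as slopes to the right and down, at radius r is drawn at 1 + k1 r^2 times it, then the intrinsics apply), "pose" (4x4, takes a point from camera to world coordinates); the wrist camera has in their place "tool_from_camera" (4x4, takes a point from camera to tool coordinates, whose origin is the TCP and whose axes are the flange's). Camera axes: x right, y down, z forward; pixel columns grow to the right and rows downward; lengths in mm; the calibration is good to about 2 mm. A picture is of the moment at which its call begins: read the wrist's pose just before it. camera_model takes no time and is no camera call.
- finish_job(): hands the job in, once; it reports no verdict.
The state is a dict: "clock": time; "qpos": joint angles; "qd": joint speeds; "tau": joint torques, N m; "eef_pos": TCP position; "tool_rot": TCP orientation; "force": force on the tool from outside, world axes, zero at the start; "torque": the same for the moment, N m; "width": finger opening in mm.
Only numpy, scipy, OpenCV 4.12 (cv2) and the standard library are available. Lean on these libraries where they do the work, as an engineer would, in place of code of your own. Each camera call takes 0.05 s, during which the arm holds its last target. There are 200 camera calls.

## Working session

There is one attempt and no reset: what is moved stays moved. The work goes in short steps, Python scripts to look and compute and a tool call to move; the robot and the scene stay as the last step left them, time stands still between calls to the robot, and variables do not carry over. Pictures are saved under pics/ and viewed, about 8 in all and at most 12, crops included, and the job is handed in when it is done.

Besides the shell and the picture viewer there is one more tool, called after "Call:" as name(argument=value, ...) on one line, values as JSON. move_arm: Moves the arm, as the interface text tells. Its arguments: {"type":"object","properties":{"series":{"type":"array"},"claw":{"type":"number"}},"required":["series"]}

```bash
mkdir -p pics
cat > h.py <<'E'
from cell import *
import numpy as np, cv2
from scipy.spatial.transform import Rotation as R
def K(m):
    f=210/np.tan(np.radians(m["fov_y"])/2); return f
def campose(name,m,st):
    if "pose" in m: return np.array(m["pose"])
    T=np.eye(4);T[:3,:3]=R.from_euler('xyz',st["tool_rot"]).as_matrix();T[:3,3]=st["eef_pos"]
    return T@np.array(m["tool_from_camera"])
def ray(name,px,st=None):
    m=camera_model(name);f=K(m);T=campose(name,m,st)
    d=(np.atleast_2d(px).astype(float)-[m["cx"],m["cy"]])/f
    u=d.copy()
    for _ in range(20): u=d/(1+m["k1"]*(u**2).sum(1,keepdims=True))
    v=np.c_[u,np.ones(len(u))]@T[:3,:3].T
    return T[:3,3],v
def onplane(name,px,z,st=None):
    o,v=ray(name,px,st); return o+v*((z-o[2])/v[:,2:3])
def proj(name,P,st=None):
    m=camera_model(name);f=K(m);T=np.linalg.inv(campose(name,m,st))
    p=np.atleast_2d(P)@T[:3,:3].T+T[:3,3]; u=p[:,:2]/p[:,2:]
    return u*(1+m["k1"]*(u**2).sum(1,keepdims=True))*f+[m["cx"],m["cy"]]
def snap(name,fn):
    st=read_state(); im=get_image(name); cv2.imwrite("pics/"+fn,im); np.save("pics/"+fn+".npy",np.r_[st["eef_pos"],st["tool_rot"]]); return st,im
E
python3 - <<'E'
from h import *
s=read_state();print(s)
for n in("top","scene","wrist"):
    snap(n,n+"0.png");print(n,camera_model(n))
E
```

```text
{'clock': 0.0, 'qpos': array([ 1.20119563,  0.62936075,  0.03843287,  1.51837457, -0.02696833,
        0.99625111, -0.01999716]), 'qd': array([-0.0013589 , -0.000772  ,  0.00017697,  0.00013041,  0.00100341,
        0.00200957, -0.00016998]), 'tau': array([ 5.61318375e-04, -5.63400435e+01,  1.22686721e+00, -1.93443203e+01,
        1.11669450e-02,  1.05913274e-02,  7.24664403e-06]), 'eef_pos': array([ 194.28703139, -619.64081132,  230.37733014]), 'tool_rot': array([-3.13971726e+00,  4.66065281e-05,  3.03828016e-01]), 'force': array([ 0.08994793,  0.06348618, -0.96979559]), 'torque': array([-0.03617588, -0.01015805,  0.0366642 ]), 'width': 85.45679226332632}
top {'fov_y': 42.479303901380646, 'cx': 284.8902306585262, 'cy': 207.58855995163023, 'k1': -0.008663827027557625, 'pose': array([[ 2.40444720e-02, -9.89682596e-01,  1.41245256e-01,
         2.97673597e+02],
       [-9.99518766e-01, -2.65684967e-02, -1.60110002e-02,
        -7.89333064e+01],
       [ 1.95984824e-02, -1.40792308e-01, -9.89845152e-01,
         1.11807283e+03],
       [ 0.00000000e+00,  0.00000000e+00,  0.00000000e+00,
[... 269 characters left out ...]
231e-01, -3.92576889e-01,
         3.22960050e+02],
       [ 1.06231665e-02, -5.55223593e-01, -8.31633278e-01,
         9.03438932e+02],
       [ 0.00000000e+00,  0.00000000e+00,  0.00000000e+00,
         1.00000000e+00]])}
wrist {'fov_y': 62.47733976250135, 'cx': 276.54950103842174, 'cy': 205.56881108285359, 'k1': 0.021396279745666658, 'tool_from_camera': array([[ 3.68264437e-04, -9.58441425e-01, -2.85289151e-01,
         7.22578884e+01],
       [ 9.99999859e-01,  2.44111769e-04,  4.70741885e-04,
        -8.08735617e-02],
       [-3.81536084e-04, -2.85289284e-01,  9.58441380e-01,
        -1.42729066e+02],
       [ 0.00000000e+00,  0.00000000e+00,  0.00000000e+00,
         1.00000000e+00]])}
```

View pics/top0.png

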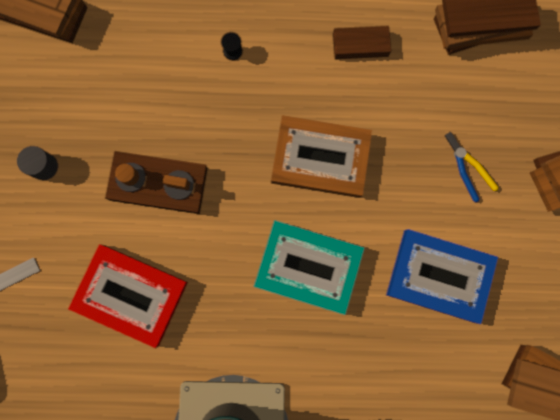

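View pics/scene0.png

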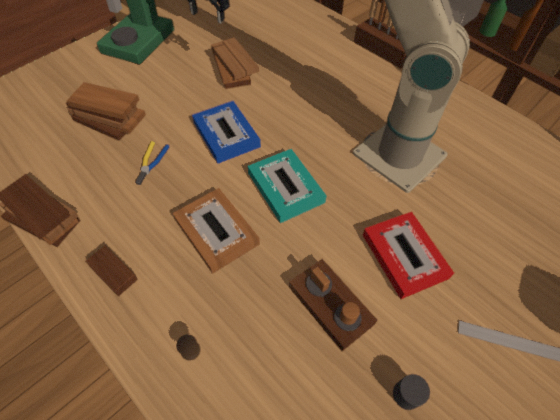

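The top view shows the wooden steel-topped board with its slot at about (322,156). The rack is at (157,182), with the round-knob pin at (130,176) and the bar-grip stud at (178,184).

Run:
```python
from h import *
im=cv2.imread("pics/top0.png")
g=im.max(2)
# slot
m=np.zeros(g.shape,np.uint8); m[135:180,285:360]=(g[135:180,285:360]<50)
n,l,s,c=cv2.connectedComponentsWithStats(m); i=1+np.argmax(s[1:,4]); print(s[i],c[i])
p=np.argwhere(l==i)[:,::-1]
w=onplane("top",p,34)[:,:2]; r=cv2.minAreaRect(w.astype(np.float32)); print("slot",r, cv2.boxPoints(r))
# rack top
m=((g<90)).astype(np.uint8); m[:,:95]=0;m[:,220:]=0;m[:140]=0;m[225:]=0
n,l,s,c=cv2.connectedComponentsWithStats(cv2.morphologyEx(m,cv2.MORPH_CLOSE,np.ones((9,9)))); i=1+np.argmax(s[1:,4]); print(s[i])
p=np.argwhere(l==i)[:,::-1]; r=cv2.minAreaRect(onplane("top",p,34)[:,:2].astype(np.float32)); print("rack",r,cv2.boxPoints(r))
crop=np.vstack([cv2.resize(im[145:220,100:240],None,fx=4,fy=4,interpolation=cv2.INTER_CUBIC),cv2.resize(im[125:200,255:395],None,fx=4,fy=4,interpolation=cv2.INTER_CUBIC)]);cv2.imwrite("pics/c1.png",crop)
for a in [(178,184)]: print(onplane("top",a,82), onplane("top",a,40))
```

```text
[298 146  47  18 515] [321.18834951 154.5184466 ]
slot ((564.7770385742188, -168.64300537109375), (94.80557250976562, 23.55215072631836), 82.27033996582031) [[ 546.73236 -214.03119]
 [ 570.0705  -217.19894]
 [ 582.8217  -123.25482]
 [ 559.4836  -120.08707]]
[ 106  152  114   64 5064]
rack ((494.59307861328125, 147.97164916992188), (227.7368927001953, 101.43718719482422), 82.68327331542969) [[429.78586   41.48963 ]
 [530.39703   28.571175]
 [559.40027  254.45367 ]
 [458.78912  267.37213 ]]
[[486.20852534 113.00984375  82.        ]] [[493.85129594 120.79077582  40.        ]]
```

View pics/c1.png

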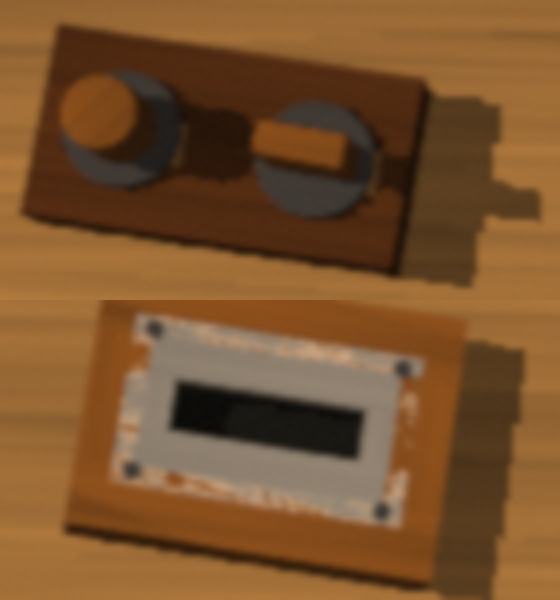

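The crop shows the bar top centred at about (299,142), the flange at about (315,159) and the slot at about (267,120) in its own tile.

Run:
```python
from h import *
f=lambda p:np.array(p)/4+[100-.375,145-.375]
b=onplane("top",f([(257,120),(348,133),(340,168),(251,147)]),82);print(b,b.mean(0)); 
d=b[1]+b[2]-b[0]-b[3];print(np.degrees(np.arctan2(d[1],d[0])))
print("fl",onplane("top",f([(315,159),(122,128)]),40))
g=lambda p:np.array(p)/4+[255-.375,-75+125-.375]
s=onplane("top",g([(177,381),(365,409),(358,460),(169,429)]),34);print(s,s.mean(0)); d=s[1]+s[2]-s[0]-s[3];print(np.degrees(np.arctan2(d[1],d[0])))
st=read_state();print(R.from_euler('xyz',st["tool_rot"]).as_matrix().round(3))
```

```text
[[503.98088544 141.37409473  82.        ]
 [498.77232314  96.91257884  82.        ]
 [481.38759529  99.92313567  82.        ]
 [490.55285343 143.53353548  82.        ]] [493.67341432 120.43583618  82.        ]
-99.26926369492458
fl [[493.10264188 119.99549942  40.        ]
 [506.33707424 218.07903156  40.        ]]
[[ 583.74060697 -122.16357434   34.        ]
 [ 571.75982609 -219.42414114   34.        ]
 [ 544.78625571 -216.03305889   34.        ]
 [ 558.28685834 -118.56707941   34.        ]] [ 564.64338678 -169.04696344   34.        ]
-97.4552082645505
[[ 0.954  0.299 -0.   ]
 [ 0.299 -0.954  0.001]
 [-0.    -0.001 -1.   ]]
```

```bash
cat >> h.py <<'E'
def go(p,yaw):
    s=read_state(); M=R.from_euler('xyz',s["tool_rot"]).as_matrix()
    d=M.T@(np.array(p)-s["eef_pos"])/1000; a=(yaw-s["tool_rot"][2]+np.pi)%(2*np.pi)-np.pi
    print("clock",s["clock"],"pos",s["eef_pos"].round(1),"rot",s["tool_rot"].round(4),"w",round(s["width"],1),"F",s["force"].round(1))
    print("shift",d.round(4),"turn",round(-a,3),"rows",np.ceil(max(np.linalg.norm(d)/.0625,abs(a)/.187)))
E
python3 -c "
from h import *
go([480,-250,230],1.0)"
```

```text
clock 0.15 pos [ 194.3 -619.8  230.6] rot [-3.1402  0.      0.3037] w 85.3 F [0.7 0.1 0.8]
shift [ 0.3832 -0.2674  0.001 ] turn -0.696 rows 8.0
```

Call:
move_arm(series=[[[0.047, -0.033, 0], -0.087], [[0.094, -0.066, 0], -0.174], [[0.141, -0.099, 0], -0.261], [[0.188, -0.132, 0], -0.348], [[0.235, -0.165, 0], -0.435]], claw=1)

```text
clock: 0.78
eef_pos: [370.1, -390.4, 230.8]
tool_rot: [-3.14, -0.001, 0.742]
force: [0.7, 0.3, -0.8]
width: 85.3
```

```bash
python3 -c "
from h import *
go([480,-120,230],1.1)
go([493.4,80,210],1.435)"
```

```text
clock 0.775 pos [ 370.1 -390.4  230.8] rot [-3.1403e+00 -6.0000e-04  7.4160e-01] w 85.3 F [ 0.7  0.3 -0.8]
shift [ 0.2637 -0.1252  0.0011] turn -0.358 rows 5.0
clock 0.775 pos [ 370.1 -390.4  230.8] rot [-3.1403e+00 -6.0000e-04  7.4160e-01] w 85.3 F [ 0.7  0.3 -0.8]
shift [ 0.4086 -0.2636  0.0214] turn -0.693 rows 8.0
```

```bash
python3 -c "
from h import *
go([550,-169,230],1.435)"
```

```text
clock 0.775 pos [ 370.1 -390.4  230.8] rot [-3.1403e+00 -6.0000e-04  7.4160e-01] w 85.3 F [ 0.7  0.3 -0.8]
shift [ 0.2822 -0.0418  0.001 ] turn -0.693 rows 5.0
```

Call:
move_arm(series=[[[0.056, -0.008, 0], -0.14], [[0.113, -0.017, 0], -0.28], [[0.169, -0.025, 0], -0.415], [[0.226, -0.033, 0], -0.554], [[0.282, -0.042, 0], -0.693]])

```text
clock: 1.4
eef_pos: [550.6, -167.6, 230.9]
tool_rot: [-3.141, -0.001, 1.439]
force: [1.5, -1.1, -0.2]
width: 85.8
```

Call:
move_arm(series=[[[0, 0, 0], 0], [[0, 0, 0], 0]])

```text
clock: 1.65
eef_pos: [550.0, -168.0, 230.5]
tool_rot: [-3.14, -0.0, 1.439]
force: [-1.2, -0.6, -0.0]
width: 85.3
```

```bash
python3 -c "
from h import *
st,im=snap('wrist','w1.png')
P=np.array([564.6,-169,34]);print(proj('wrist',P,st))
go([493.4,100,230],1.435)"
```

```text
[[291.73590303 177.29080486]]
clock 1.7 pos [ 549.6 -169.   230.6] rot [-3.1397  0.      1.4367] w 85.2 F [ 0.3 -0.6  0.3]
shift [ 0.259  -0.0917  0.0007] turn 0.002 rows 5.0
```

View pics/w1.png

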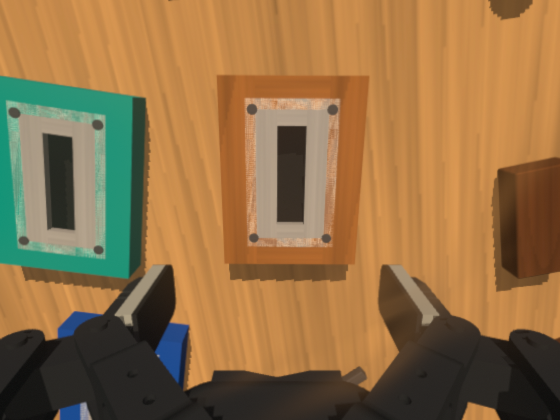

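The wrist view shows the slot between about (276–307, 126–222), consistent with the predicted centre of (292,177).

```bash
cat >> h.py <<'E'
def rect(name,st,m,z):
    n,l,s,c=cv2.connectedComponentsWithStats(m.astype(np.uint8)); i=1+np.argmax(s[1:,4])
    ct,_=cv2.findContours((l==i).astype(np.uint8),cv2.RETR_EXTERNAL,cv2.CHAIN_APPROX_NONE)
    p=ct[0][:,0]; r=cv2.minAreaRect(onplane(name,p,z,st)[:,:2].astype(np.float32)); b=cv2.boxPoints(r)
    e=max([b[1]-b[0],b[2]-b[1]],key=np.linalg.norm); a=np.arctan2(e[1],e[0])%np.pi
    print(s[i],"c",np.round(r[0],1),"size",np.round(r[1],1),"yaw",a); return r
def win(g,x0,y0,x1,y1):
    m=np.zeros(g.shape[:2],bool);m[y0:y1,x0:x1]=1;return m
E
python3 - <<'E'
from h import *
im=cv2.imread("pics/w1.png");q=np.load("pics/w1.png.npy");st=dict(eef_pos=q[:3],tool_rot=q[3:])
g=im.max(2); rect("wrist",st,(g<100)&win(g,262,115,320,235),34)
E
```

```text
[ 277  126   29   96 2672] c [ 563.9 -167. ] size [96.1 27.4] yaw 1.4392464
```

Call:
move_arm(series=[[[0.052, -0.018, 0], 0], [[0.104, -0.037, 0], 0], [[0.155, -0.055, 0], 0], [[0.207, -0.073, 0], 0], [[0.259, -0.092, 0], 0]])

```text
clock: 2.33
eef_pos: [492.7, 99.3, 230.9]
tool_rot: [-3.14, 0.001, 1.432]
force: [1.0, 0.2, -0.7]
width: 85.4
```

Call:
move_arm(series=[[[0, 0, 0], 0], [[0, 0, 0], 0]])

```text
clock: 2.58
eef_pos: [492.8, 97.3, 231.0]
tool_rot: [-3.141, 0.003, 1.43]
force: [0.6, -0.7, -0.7]
width: 85.4
```

```bash
python3 -c "
from h import *
st,im=snap('wrist','w2.png')
print(proj('wrist',[[493.4,120.2,82],[493.4,120.2,40],[506,218,82]],st))"
```

```text
[[273.94750717 163.09335072]
 [274.25987664 155.62906368]
 [272.04278454  34.39483326]]
```

View pics/w2.png

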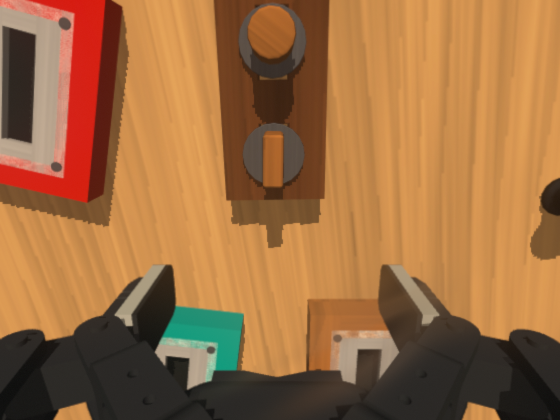

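The bar grip's top is at about (272,162), matching the prediction of (274,163). It is aligned with the jaws, and the pin is farther up at (271,33).

```bash
python3 -c "
from h import *
go([493,120,52],1.435)"
```

```text
clock 2.625 pos [493.   96.8 230.9] rot [-3.1404e+00  2.5000e-03  1.4286e+00] w 85.8 F [-0.3 -0.9  0. ]
shift [ 0.0234 -0.003   0.1788] turn -0.006 rows 3.0
```

Call:
move_arm(series=[[[0.023, -0.003, 0.03], 0], [[0.023, -0.003, 0.08], 0], [[0.023, -0.003, 0.13], 0], [[0.023, -0.003, 0.165], 0], [[0.023, -0.003, 0.179], 0]])

```text
clock: 3.25
eef_pos: [492.4, 117.0, 50.0]
tool_rot: [-3.138, 0.005, 1.425]
force: [-0.6, -0.1, -0.2]
width: 85.1
```

Call:
move_arm(series=[[[0, 0, 0], 0], [[0, 0, 0], 0]])

```text
clock: 3.5
eef_pos: [493.4, 116.4, 51.0]
tool_rot: [-3.14, 0.005, 1.424]
force: [-0.5, -0.3, 0.2]
width: 85.0
```

```bash
python3 -c "
from h import *
go([493,120,50],1.435)"
```

```text
clock 3.5 pos [493.4 116.4  51. ] rot [-3.1397  0.0045  1.4239] w 85.0 F [-0.5 -0.3  0.2]
shift [ 0.0035 -0.0009  0.001 ] turn -0.011 rows 1.0
```

Call:
move_arm(series=[[[0.0035, -0.001, 0.001], -0.012], [[0.0035, -0.001, 0.001], -0.012]])

```text
clock: 3.75
eef_pos: [493.6, 120.7, 50.9]
tool_rot: [-3.141, 0.003, 1.437]
force: [-0.8, 0.1, 1.1]
width: 85.5
```

Call:
move_arm(series=[[[0, 0, 0], 0], [[0, 0, 0], 0], [[0, 0, 0], 0], [[0, 0, 0], 0], [[0, 0, 0], 0]], claw=0)

```text
clock: 4.38
eef_pos: [493.6, 120.7, 51.0]
tool_rot: [-3.141, 0.003, 1.437]
force: [-0.5, 0.5, 1.0]
width: 16.7
```

Call:
move_arm(series=[[[0, 0, 0], 0], [[0, 0, 0], 0], [[0, 0, 0], 0]])

```text
clock: 4.75
eef_pos: [493.6, 120.7, 51.0]
tool_rot: [-3.141, 0.003, 1.437]
force: [-0.0, 0.4, 1.5]
width: 16.8
```

Call:
move_arm(series=[[[0, 0, -0.015], 0], [[0, 0, -0.04], 0], [[0, 0, -0.08], 0], [[0, 0, -0.12], 0], [[0, 0, -0.13], 0]])

```text
clock: 5.38
eef_pos: [495.1, 121.6, 183.9]
tool_rot: [3.137, 0.001, 1.436]
force: [0.2, -0.4, -1.5]
width: 17.1
```

```bash
python3 -c "
from h import *
st,im=snap('wrist','w3.png')
go([564.2,-168,180],1.437)"
```

```text
clock 5.425 pos [494.9 121.4 183.7] rot [3.1376e+00 1.9000e-03 1.4363e+00] w 16.8 F [-0.8 -0.2 -0.9]
shift [-0.2775  0.1075  0.0046] turn -0.001 rows 5.0
```

View pics/w3.png

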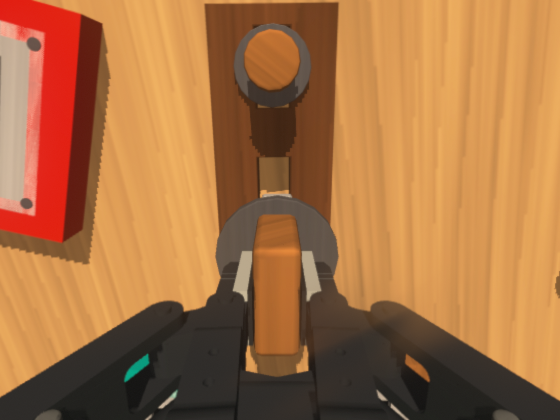

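The stud is lifted and held, and the pin is still in its pocket. The bar's top face spans about rows 250–353, which I use to get the offset along the bar.

Run:
```python
from h import *
st=dict(eef_pos=np.zeros(3),tool_rot=np.zeros(3))
for z in(-28,-31,-34): print(z,onplane("wrist",[(253,250),(301,250),(255,353),(298,353)],z,st)[:,:2].round(1).tolist())
print(onplane("wrist",[(216,255),(338,255)],11-3,st).round(1), onplane("wrist",[(277,196)],9,st).round(1))
```

```text
-28 [[21.7, -8.9], [21.7, 8.3], [-22.3, -8.9], [-22.3, 8.0]]
-31 [[23.1, -8.7], [23.1, 8.1], [-19.8, -8.7], [-19.8, 7.8]]
-34 [[24.4, -8.5], [24.4, 7.9], [-17.3, -8.5], [-17.3, 7.6]]
[[  3.2 -29.1   8. ]
 [  3.2  28.7   8. ]] [[31.9 -0.2  9. ]]
```

Call:
move_arm(series=[[[-0.055, 0.021, 0], 0], [[-0.11, 0.043, 0], 0], [[-0.165, 0.064, 0], 0], [[-0.22, 0.086, 0], 0], [[-0.275, 0.107, 0], 0]])

```text
clock: 6.05
eef_pos: [563.3, -167.2, 183.2]
tool_rot: [3.14, 0.001, 1.436]
force: [2.0, 0.8, -1.1]
width: 17.1
```

```bash
python3 -c "
from h import *
go([564.2,-168,140],1.437)"
```

```text
clock 6.05 pos [ 563.3 -167.2  183.2] rot [3.1401e+00 1.4000e-03 1.4364e+00] w 17.1 F [ 2.   0.8 -1.1]
shift [-0.0006  0.0009  0.0432] turn -0.001 rows 1.0
```

Call:
move_arm(series=[[[-0.001, 0.001, 0.045], 0], [[-0.001, 0.001, 0.09], 0], [[-0.001, 0.001, 0.095], 0], [[-0.001, 0.001, 0.095], 0]])

```text
clock: 6.55
eef_pos: [564.4, -168.1, 88.2]
tool_rot: [3.141, 0.001, 1.437]
force: [0.4, -0.3, -1.3]
width: 17.3
```

Run:
```python
from h import *
st,im=snap('wrist','w4.png'); snap('scene','s4.png')
a=cv2.imread('pics/w4.png')[:,130:430]; b=cv2.resize(cv2.imread('pics/s4.png')[160:300,130:290],None,fx=3,fy=3)
cv2.imwrite('pics/c4.png',np.hstack([a,b]))
go([564.2,-168,53],1.437)
```

```text
clock 6.65 pos [ 565.6 -168.4   89.8] rot [3.1373e+00 1.7000e-03 1.4370e+00] w 16.8 F [-0.9  0.3  0.1]
shift [ 0.0002 -0.0016  0.0368] turn -0.0 rows 1.0
```

View pics/c4.png

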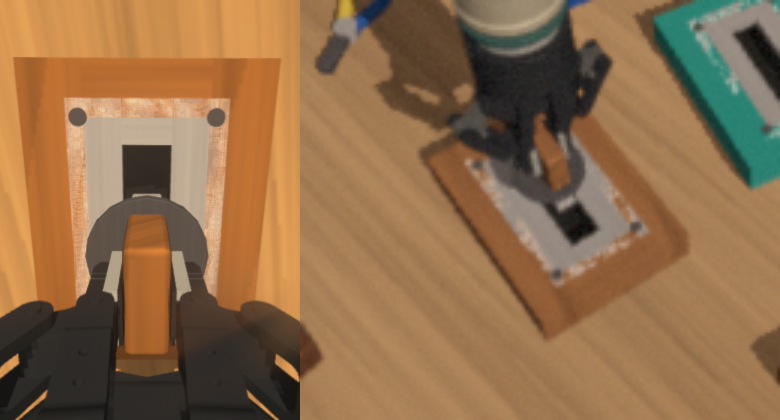

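The head tip (about columns 133–161) is centred in the slot mouth (122–171), so the stud can go down.

Call:
move_arm(series=[[[0, -0.001, 0.01], 0], [[0, -0.001, 0.02], 0], [[0, -0.001, 0.03], 0], [[0, -0.001, 0.036], 0], [[0, -0.001, 0.036], 0]])

```text
clock: 7.28
eef_pos: [564.3, -168.2, 53.0]
tool_rot: [3.139, 0.002, 1.437]
force: [0.1, 0.2, -1.4]
width: 17.0
```

```bash
python3 -c "
from h import *
go([564.2,-168,50.8],1.437)"
```

```text
clock 7.275 pos [ 564.3 -168.2   53. ] rot [3.1386e+00 1.5000e-03 1.4370e+00] w 17.0 F [ 0.1  0.2 -1.4]
shift [ 0.0002 -0.0001  0.0022] turn 0.0 rows 1.0
```

Call:
move_arm(series=[[[0, 0, 0.001], 0], [[0, 0, 0.002], 0], [[0, 0, 0.002], 0]])

```text
clock: 7.65
eef_pos: [564.4, -168.2, 51.2]
tool_rot: [3.138, 0.002, 1.437]
force: [0.4, -0.3, -0.9]
width: 16.9
```

Call:
move_arm(series=[[[0, 0, 0.0007], 0], [[0, 0, 0.0007], 0]])

```text
clock: 7.9
eef_pos: [564.5, -168.2, 51.1]
tool_rot: [3.138, 0.002, 1.437]
force: [-1.1, 1.3, 5.2]
width: 17.3
```

Call:
move_arm(series=[[[0, 0, -0.0005], 0.1], [[0, 0, -0.0005], 0.25], [[0, 0, -0.0005], 0.4], [[0, 0, -0.0005], 0.55], [[0, 0, -0.0005], 0.7]])

```text
clock: 8.52
eef_pos: [564.5, -168.2, 51.4]
tool_rot: [3.138, -0.001, 0.732]
force: [-0.5, -0.6, -2.4]
width: 17.4
```

```bash
python3 -c "
from h import *
go([564.4,-168.2,51],-0.133);print(read_state()['qpos'])"
```

```text
clock 8.525 pos [ 564.5 -168.2   51.4] rot [ 3.1377e+00 -1.1000e-03  7.3220e-01] w 17.4 F [-0.5 -0.6 -2.4]
shift [-0.0001 -0.0001  0.0004] turn 0.865 rows 5.0
[ 0.27901395  0.78494376 -0.06023034  1.82946747  0.08753585  0.52591628
 -0.67782608]
```

Call:
move_arm(series=[[[0, 0, 0], 0.175], [[0, 0, 0], 0.35], [[0, 0, 0], 0.525], [[0, 0, 0], 0.7], [[0, 0, 0], 0.865]])

```text
clock: 9.15
eef_pos: [564.6, -168.3, 51.3]
tool_rot: [3.14, -0.004, -0.138]
force: [1.2, -0.5, -0.6]
width: 17.2
```

```bash
python3 -c "
from h import *
go([564.4,-168.2,51],-0.133)"
```

```text
clock 9.15 pos [ 564.6 -168.3   51.3] rot [ 3.1397 -0.0039 -0.1381] w 17.2 F [ 1.2 -0.5 -0.6]
shift [-0.0002 -0.0001  0.0003] turn -0.005 rows 1.0
```

Call:
move_arm(series=[[[0, 0, 0], 0], [[0, 0, 0], 0], [[0, 0, 0], 0], [[0, 0, 0], 0], [[0, 0, 0], 0]], claw=1)

```text
clock: 9.78
eef_pos: [564.6, -168.4, 51.3]
tool_rot: [3.14, -0.004, -0.138]
force: [-0.1, -0.2, -0.8]
width: 85.2
```

Call:
move_arm(series=[[[0, 0, -0.02], 0], [[0, 0, -0.06], 0], [[0, 0, -0.11], 0], [[0, 0, -0.16], 0], [[0, 0, -0.18], 0]])

```text
clock: 10.4
eef_pos: [565.3, -168.5, 234.7]
tool_rot: [3.139, -0.009, -0.138]
force: [0.5, -0.2, 0.4]
width: 85.4
```

Call:
move_arm(series=[[[-0.05, 0, 0], 0], [[-0.05, 0, 0], 0], [[-0.05, 0, 0], 0]])

```text
clock: 10.78
eef_pos: [516.3, -161.7, 234.6]
tool_rot: [3.139, -0.01, -0.138]
force: [-0.1, -0.4, -0.3]
width: 85.5
```

Run:
```python
from h import *
st,im=snap('wrist','w5.png');_,s=snap('scene','s5.png')
print(st["clock"],st["eef_pos"],st["width"],proj('wrist',[[564.2,-168,82],[564.2,-168,40]],st))
b=cv2.resize(s[160:300,170:260],None,fx=2.5,fy=3)
cv2.imwrite('pics/c5.png',np.hstack([im,b]))
```

```text
10.775 [ 516.27390187 -161.71652275  234.60147765] 85.53241251919418 [[275.48450386 134.20411166]
 [275.51051604 130.80517555]]
```

View pics/c5.png

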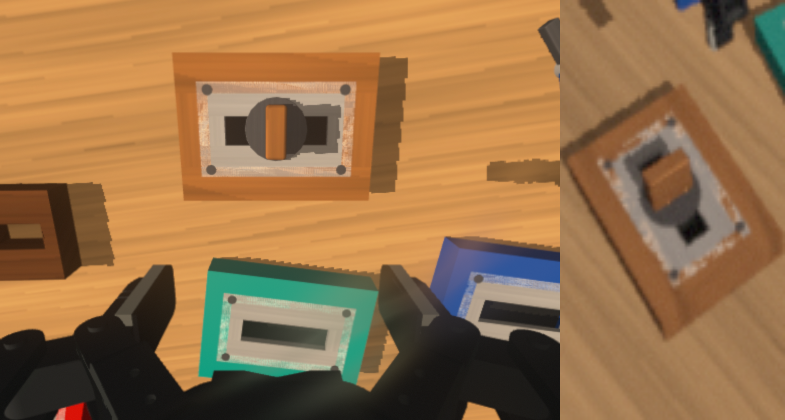

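The stud is flat in the slot at (276,131), where predicted. Its bar stands square across the slot, the slot mouth shows on both sides and the gripper is clear. I'm handing in.

```bash
python3 -c "
from h import *
print(finish_job())"
```

```text
the job is handed in; nothing more can be done
None
```

I took the bar-grip stud from the rack and lowered its T-head into the slot of the wooden steel-topped board. At the bottom I felt a contact of about 5 N. I then turned it 90°, released it and backed away, handing in at about 11 s of the 42 s.

- **Final check:** the last wrist picture shows the flange on the steel at the predicted pixel position. The bar stands square across the slot, within about 1° by tool yaw (−0.138 rad against a target of −0.133), and the open gripper is well clear.
- **Pin:** it was still in its pocket in the picture taken after the lift, and the arm never passed over it. I did not photograph it again at the end.
- **Disagreement between views:** the top and wrist cameras differed by about 2 mm on the slot position, so I used their mean.

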